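# Unlatch a gearbox cover and prop it open

## Task

Open the small green gearbox for inspection: turn the winged latch on its front ledge anticlockwise until its wings lie along the cover's front edge, clear of it, lift the hinged cover right up to where it stays by itself, swing the prop rod on the gearbox's right side up to its stop, then lower the cover until the rod's tip sits in the socket on the cover's edge and carries it. Do not knock the glass oiler beside the latch, and leave the other things on the bench where they are.

Things in the scene. Friction and masses are not known exactly. Their poses are not given: they have to be found in the camera images.
- gearbox: Dark green cast gearbox fixed to the bench, open-topped, 160 (x) x 200 (y) x 110 (z) mm, foot plate 200 x 220. Origin: centre of its underside; own x points to the hinge side (away from the robot), y to its left, z up; yaw up to 0.3. Offsets below are in this frame. A ledge 170 wide juts out in front (x -80 to -135, top at z 105). It carries latch, oiler, cover and prop rod.
- wing (a joint): Winged latch on the ledge, turning about the upright axis at point wing_hub. Wing bar 60 mm tip to tip, 7 thick, z 120 to 138; hub 18 across. 0: wings along gearbox x, the far wing 18 mm over the cover, blocking it; grows anticlockwise from above (near wing goes to -y). Starts within 0.35 of 0. 1.57: wings along the cover's edge; clear of it from 1.35; stop 1.66. Stays put; 2 N turns it.
- wing_hub (a point): Middle of the latch's hub, on its axis, at mid-height of the wings: 92 mm in front of the gearbox's origin (x = -92, y = 0), z 129 mm.
- oiler: Glass drip oiler with brass caps, upright, 24 mm across and 40 mm tall (z 105 to 145), fixed on the ledge left of the latch (x -96, y 51 from the gearbox's origin); its origin is its foot. The wing tips pass it by 9 mm. It must not be hit (5 N at most).
- cover (a joint): Flat green steel cover 160 x 200 x 6 mm, 0.8 kg, on the gearbox's top, hinged along its far (+x) top edge at point cover_hinge (axis along gearbox y). 0: shut, top at z 116; grows as the front edge rises, 1.57 upright, stop 1.7. Stiff hinge: let go above 1.2 it stays, below about 1.1 it sinks by itself. Lifting takes 8 N at the handle. Carried by the rod it rests at about 1.0.
- cover_hinge (a point): Middle of the cover's hinge axis: 80 mm behind the gearbox's origin, z 110 mm.
- cover_handle (a point): Middle of the cover's bar handle: round steel bar 11 mm thick, 100 mm long, along the gearbox's y, on two posts 45 mm either side; 118 mm from the hinge axis along the cover and 35 mm above its top face (41 mm above the hinge line when shut).
- socket (a point): Middle of the holding socket for the prop rod: a dark steel pocket, open downwards with the cover shut, on the cover's right (-y) edge, 120 mm from the hinge axis along the cover, 112 mm right of the gearbox's middle. The point lies on the pocket's roof, level with the cover's underside; two cheeks 12 mm deep stand 28 mm apart.
- prop (a joint): Steel prop rod 8 mm thick, 165 mm long, pivoted on the gearbox's right wall at x -70, y -112, z 70 mm (gearbox frame), swinging in an upright plane along the wall. 0: lying level, tip to the back (+x); grows as the tip rises; starts at 0 to 0.25; stop at 1.03, leaning back, where its tip meets the socket as the cover comes down to about 1.0. Stays where left; 2 N at its cross handle moves it.
- prop_grip (a point): Grip point on the rod's cross handle: a round steel bar 8 mm thick that sticks out 90 mm to the gearbox's right (along -y) from the rod, 100 mm from the pivot; this point lies 72 mm out from the rod.
- prop_tip (a point): End point of the prop rod, 165 mm from its pivot.
- oil_bottle: Bystander: amber oil bottle with red cap, 56 mm across, 150 mm tall, standing left of the gearbox; origin at its foot.
- chuck_key: Bystander: steel chuck key with cross bar, about 95 x 90 mm, 15 mm tall, lying left of the gearbox.
- end_mill: Bystander: steel cutter standing on end, 32 mm across, 70 mm tall, left of the gearbox.
- bar_stock: Bystander: square steel bar 130 x 16 x 16 mm lying right of the gearbox.
- bar_stock2: Bystander: flat brass bar 100 x 20 x 12 mm lying right of the gearbox.
- collar: Bystander: steel collar 44 mm across, 16 mm tall, lying right of the gearbox.
- screwdriver: Bystander: wooden-handled screwdriver 200 mm long, lying on the left.
- drill_chuck: Bystander: dark drill chuck 42 mm across, 62 mm tall, standing on the right near the robot.

How it is judged:
On the way, in this order (a step that is already met when the one before it is completed fails the run):
1. the latch is turned until its wings lie along the cover's edge (wing above 1.35), the cover still down (value of joint wing above 1.35 rad and value of joint cover below 0.1 rad), for 0.2 s.
2. the cover is lifted to where it stays (cover above 1.2) (value of joint cover above 1.2 rad), for 0.2 s.
3. the prop rod is swung up to its stop (prop above 0.95) with the cover still up (value of joint prop above 0.95 rad and value of joint cover above 1.12 rad), for 0.2 s.
At the end, for the whole second after the job is handed in: The cover rests still on the prop rod: rod's tip within 11 mm of the socket's middle, cover between 0.90 and 1.08 rad, rod above 0.95 rad, latch still turned clear (above 1.35 rad) (value of joint cover between 0.9 and 1.08 rad and value of joint prop above 0.95 rad and value of joint wing above 1.35 rad and distance between prop_tip and socket below 0.011 m and velocity of joint cover between -0.05 and 0.05 rad/s); the robot touches nothing.
It fails at once if the oiler is hit with more than 5 N (contact force between oiler and the fingers above 5 N or contact force between oiler and the arm above 5 N).
It fails at once if a bystander is moved by more than 30 mm or knocked over (distance of any of oil_bottle, chuck_key, end_mill, bar_stock, bar_stock2, collar, screwdriver, drill_chuck from where it was at the start of the episode above 0.03 m or angle between any of oil_bottle, end_mill, drill_chuck's own z axis and vertical above 0.5 rad).
It also fails if it takes over 67 s, if anything falls off the work surface, if the arm or the gripper's body presses on something with over 40 N, if the wrist force passes 120 N, or if a joint passes its speed limit or range.

## Robot

A 7-joint arm with a two-finger parallel gripper is mounted at the origin on the work surface. World frame = base frame: x ahead of the robot, y to its left, z up, the work surface at z = 0. Lengths are in m, angles in rad, forces in N, time in s.
With the tool pointing down it reaches from about 0.4 to 0.9 m from the base axis. Payload 5.5 kg.
Tool frame: the origin (TCP) lies at the very end of the fingers, on their centre line; the grasp point (between the pads) lies 19 mm behind it; z points along the fingers, y is the direction in which the jaws open and shut (so a half turn about z gives the same grasp; the last joint's range is limited). The gripper opens to 85 mm and grips with 20 to 120 N. Pads are 22 mm wide; open, the fingers measure 114 mm over their backs; the gripper's body (76 mm by 85 mm) begins 54 mm behind the grasp point. The pads swing forward as they close: fully open they stand 13 mm farther back than shut.
Start: joints at [-1.044, 0.501, -0.427, 1.55, 0.221, 1.138, -0.21], TCP at [0.169, 0.628, 0.231] pointing down, gripper open.
Joint ranges: [-2.88, 2.88], [-0.31, 2.03], [-1.54, 1.56], [0.2, 2.42], [-1.41, 4.55], [0.19, 2.02], [-2.57, 2.57]. Speed limits (rad/s): [2.57, 2.57, 3.14, 3.14, 3.14, 3.14, 3.14].

## Interface

Orientations are given as a unit quaternion [x, y, z, w].
In Python, from cell import ctrl, effector, planner, status, optics, job gives the robot as it stands. Calls block until the motion is done:
- ctrl.move_pose(position, orientation): joint-space move of the TCP to a pose.
- ctrl.servo_line(position, feed=0.15, rot=None, until_force=None): straight line of the TCP; rot=None keeps the orientation; feed is the mean speed in m/s. With until_force (N) it stops when the force on the tool has changed by that much, and returns True; else False.
- ctrl.set_joints(angles): joint-space move.
- effector.command_gripper(opening): opening from 0.0 (shut) to 1.0 (fully open); the grip force is fixed at half the most; returns when the fingers have stopped.
- ctrl.sleep(seconds).
- planner.solve_ik(position, orientation): joint angles nearest the present ones, or None.
- status.state(): the state.
- optics.read_camera(name): name is "scene" or "top"; returns the picture (400x640x3 uint8, blue, green, red); there is no depth.
- optics.camera_params(name): a dict with "mtx" (3x3 intrinsics, pixels), "R" (3x3) and "t" (3): a world point X has camera coordinates R X + t. Camera axes: x right, y down, z forward; pixel columns grow to the right and rows downward; lengths in m; the calibration is good to about 2 mm. A picture is of the moment at which its call begins. camera_params takes no time and is no camera call.
A pose or a line that the arm cannot do raises ctrl.Unreachable and nothing moves.
- job.close_job(): hands the job in, once; it reports no verdict.
The state is a dict: "clock": time; "joints": joint angles; "joint_vel": joint speeds; "effort": joint torques, N m; "position": TCP position; "ee_rot": TCP orientation; "wrist_force": force on the tool from outside, world axes, zero at the start; "ft_torque": the same for the moment, N m; "width": opening from 0.0 (shut) to 1.0 (fully open).
Only numpy, scipy, OpenCV 4.12 (cv2) and the standard library are available. Lean on these libraries where they do the work, as an engineer would, in place of code of your own. Each camera call takes 0.05 s, during which the arm holds its last target. There are 200 camera calls.

## Working session

There is one attempt and no reset: what is moved stays moved. The work goes in short steps, each a Python script; the robot and the scene stay as the last script left them, time stands still between calls to the robot, and variables do not carry over. Pictures are saved under pics/ and viewed, about 8 in all and at most 12, crops included, and the job is handed in when it is done.

```bash
ls; mkdir -p pics
python3 - <<'E'
from cell import ctrl,effector,planner,status,optics,job
import cv2
for n in("scene","top"):
    cv2.imwrite(f"pics/{n}0.png",optics.read_camera(n)); p=optics.camera_params(n); print(n,p)
print(status.state())
E
```

```text
pics
scene {'mtx': array([[423.58277017,   0.        , 317.15083539],
       [  0.        , 423.58277017, 201.70812657],
       [  0.        ,   0.        ,   1.        ]]), 'R': array([[ 0.56241856,  0.82656349,  0.02186683],
       [ 0.49136722, -0.3128375 , -0.81282898],
       [-0.665014  ,  0.46789475, -0.58209182]]), 't': array([-0.28467831, -0.18557387,  1.4877231 ])}
top {'mtx': array([[365.57301688,   0.        , 323.00223152],
       [  0.        , 365.57301688, 197.89640056],
       [  0.        ,   0.        ,   1.        ]]), 'R': array([[ 0.01239057, -0.99982883, -0.01373972],
       [-0.98888443, -0.01021652, -0.14833476],
       [ 0.148169  ,  0.01542494, -0.98884176]]), 't': array([1.08600487e-03, 5.35677724e-01, 1.26759575e+00])}
{'clock': 0.1, 'joints': array([-1.04378669,  0.50178147, -0.42680332,  1.55136302,  0.22080158,
        1.13829403, -0.21029967]), 'joint_vel': array([ 0.00037125, -0.00263415, -0.00063522, -0.00321331, -0.00107553,
        0.00112871,  0.00032839]), 'effort': array([-1.17566303e-02, -5.70808518e+01, -5.83843678e+00, -2.81744295e+01,
        1.06018485e-02,  5.44166556e-03, -1.39044565e-05]), 'position': array([0.16936751, 0.62688809, 0.23033822]), 'ee_rot': array([ 1.31498233e-01,  9.91316000e-01, -8.83375663e-04, -1.49557821e-04]), 'wrist_force': array([ 0.34702214, -0.19335636,  0.45811578]), 'ft_torque': array([0.00462224, 0.04321454, 0.00333083]), 'width': 0.999470495435248}
```

View pics/top0.png

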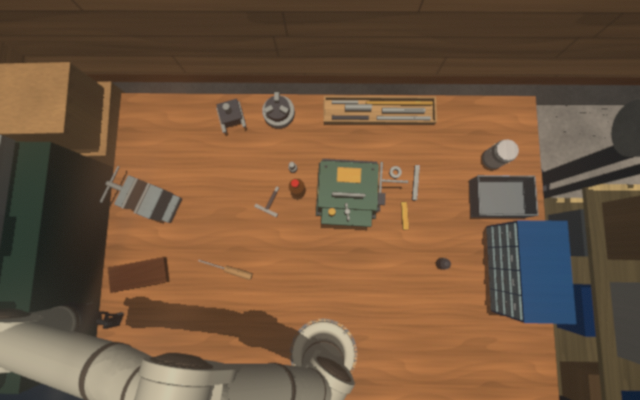

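View pics/scene0.png

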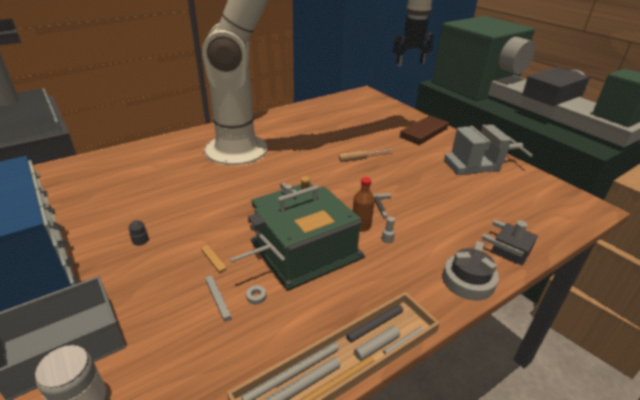

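Top view: the gearbox is around (348,190), the latch near (347,211), the oiler near (332,212) and the prop handle near (392,180). I'll enlarge both views.

Run:
```python
import cv2
def crop(n,x0,y0,w,h,s):
    a=cv2.imread(f"pics/{n}0.png")[y0:y0+h,x0:x0+w]; a=cv2.resize(a,None,fx=s,fy=s,interpolation=cv2.INTER_CUBIC)
    for x in range(0,w,10): cv2.putText(a,str(x0+x),(x*s,10),0,.35,(255,255,255),1); cv2.line(a,(x*s,12),(x*s,18),(255,255,255),1)
    for y in range(10,h,10): cv2.putText(a,str(y0+y),(0,y*s+4),0,.35,(255,255,255),1); cv2.line(a,(24,y*s),(30,y*s),(255,255,255),1)
    cv2.imwrite(f"pics/{n}0c.png",a)
crop("top",300,150,130,90,6); crop("scene",210,170,160,120,5)
```

```text
(no output)
```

View pics/top0c.png

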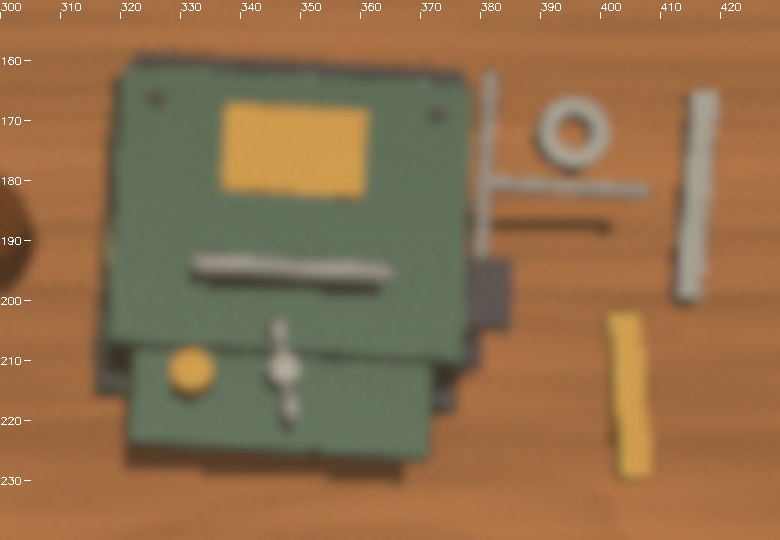

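View pics/scene0c.png

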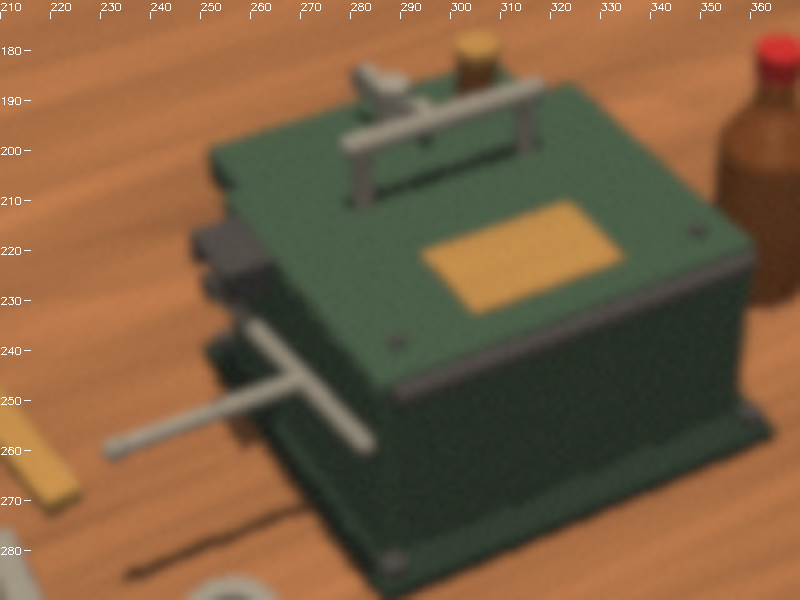

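Top crop: cover corners at (322,161), (318,207), (377.5,210), (378,163); handle ends at (331.7,193.7) and (365.2,195.2); wing tips at (346.5,204) and (348.3,221); prop tip at (381.7,162.5). The scene crop shows handle ends at (279,199) and (317.6,187.4), and the prop bar end at (232,260). I'll fit pose, wing and prop jointly.

```bash
cat > fit.py <<'E'
import numpy as np
from scipy.optimize import least_squares
from cell import optics
P={n:optics.camera_params(n) for n in("top","scene")}
def proj(n,X):
    p=P[n]; c=p["mtx"]@(p["R"]@X+p["t"]); return c[:2]/c[2]
def pts(q,v):
    c,s=np.cos(v),np.sin(v)
    return None
def model(q):
    x,y,yaw,w,pr=q
    R=np.array([[np.cos(yaw),-np.sin(yaw),0],[np.sin(yaw),np.cos(yaw),0],[0,0,1]])
    g=lambda *a:R@np.array(a)/1000+[x,y,0]
    r=lambda d,yy:g(-70+d*np.cos(pr),yy,70+d*np.sin(pr))
    W=lambda d:g(-92+d*np.cos(w),d*np.sin(w),138)
    return dict(nl=g(-80,100,116),nr=g(-80,-100,116),h1=g(-38,50,151),h2=g(-38,-50,151),hub=g(-92,0,138),oil=g(-96,51,145),
      wf=W(30),wn=W(-30),pe=r(100,-202),pj=r(100,-112),pt=r(165,-112))
O={"top":dict(nl=(318,206.7),nr=(377.5,210.3),h1=(331.7,193.9),h2=(365.2,195.4),hub=(347.3,211.5),oil=(331.8,211.7),wf=(346.2,203.2),wn=(348.5,221.3),
  pe=(408,181.7),pj=(380.8,180.2),pt=(381.7,162.2)),
 "scene":dict(nl=(324.4,187.6),h1=(317.6,187.4),h2=(279,199),oil=(305.4,178.4),hub=(288.3,187),wn=(282.5,184.5),pe=(231.5,260),pj=(269.6,245.6),pt=(284,259.5))}
def res(q):
    m=model(q); return np.concatenate([proj(n,m[k])-o for n in O for k,o in O[n].items()])
if __name__=="__main__":
    s=least_squares(res,[.55,-.06,0,0,.1],loss="soft_l1"); print(s.x.round(4))
    r=res(s.x).reshape(-1,2).round(1); print(list(zip([k for n in O for k in O[n]],r.tolist())))
    for k,v in model(s.x).items(): print(k,v.round(3))
E
python3 fit.py
```

```text
[ 0.5709 -0.0791 -0.0523  0.1495  0.1343]
[('nl', [-0.7, -0.6]), ('nr', [-0.6, -0.5]), ('h1', [1.3, -0.9]), ('h2', [-1.6, -0.5]), ('hub', [-0.1, -0.7]), ('oil', [-0.2, -0.9]), ('wf', [0.1, -1.4]), ('wn', [-0.5, -1.5]), ('pe', [-1.5, -0.1]), ('pj', [-0.3, -0.2]), ('pt', [-0.1, -0.9]), ('nl', [-0.5, -2.7]), ('h1', [-1.5, -0.8]), ('h2', [0.4, -0.7]), ('oil', [-0.9, -0.9]), ('hub', [-0.8, -1.0]), ('wn', [-2.0, -3.7]), ('pe', [0.1, -0.6]), ('pj', [-0.3, -0.0]), ('pt', [-1.6, 0.4])]
nl [0.496 0.025 0.116]
nr [ 0.486 -0.175  0.116]
h1 [ 0.536 -0.027  0.151]
h2 [ 0.53  -0.127  0.151]
hub [ 0.479 -0.074  0.138]
oil [ 0.478 -0.023  0.145]
wf [ 0.509 -0.071  0.138]
wn [ 0.449 -0.077  0.138]
pe [ 0.589 -0.282  0.083]
pj [ 0.594 -0.192  0.083]
pt [ 0.658 -0.196  0.092]
```

The fit is good to about 1 px (≈3 mm). I'll write helpers, then start with the latch: push the near wing with the shut fingertips, rotating about the hub.

```bash
cat > h.py <<'E'
import numpy as np, cv2
from scipy.spatial.transform import Rotation as Ro
from cell import ctrl,effector,planner,status,optics,job
GX,GY,YAW,W0,PR0=0.5709,-0.0791,-0.0523,0.1495,0.1343
def g(x,y,z):
    c,s=np.cos(YAW),np.sin(YAW); return np.array([GX+(c*x-s*y)/1000,GY+(s*x+c*y)/1000,z/1000])
def down(phi):
    z=np.array([0,0,-1.]); y=np.array([np.cos(phi),np.sin(phi),0]); return Ro.from_matrix(np.c_[np.cross(y,z),y,z]).as_quat()
def st(m=""):
    s=status.state(); print(m,"t%.1f"%s["clock"],"p",s["position"].round(4),"F",s["wrist_force"].round(1),"w%.3f"%s["width"],flush=True); return s
def handle(th,d=0):   # TCP for cover handle, d mm deeper than bar centre
    return g(80-118*np.cos(th)+41*np.sin(th),0,110+118*np.sin(th)+41*np.cos(th)-d)
def propg(a,out=76,d=0): return g(-70+100*np.cos(a),-112-out,70+100*np.sin(a)-d)
def pic(n,name,x0=0,y0=0,w=640,h=400,s=1):
    a=optics.read_camera(n)[y0:y0+h,x0:x0+w]; cv2.imwrite(f"pics/{name}.png",cv2.resize(a,None,fx=s,fy=s,interpolation=cv2.INTER_CUBIC))
E
cat > latch.py <<'E'
from h import *
def wp(w,off,r=30,z=123):
    c,s=np.cos(w),np.sin(w); return g(-92-r*c-off*s,-r*s+off*c,z)
best=None
for k in (0,np.pi,-np.pi):
    qs=[planner.solve_ik(wp(w,14.5),down(YAW+w+k)) for w in (W0,.8,1.6)]
    print(k,[None if q is None else q.round(2).tolist() for q in qs])
    if all(q is not None for q in qs):
        c=max(abs(q[6]) for q in qs); best=min(best or (9,0),(c,k))
k=best[1]; st("k %.2f"%k)
effector.command_gripper(0.0)
a=wp(W0,21)
ctrl.move_pose(a+[0,0,.13],down(YAW+W0+k)); st("above")
ctrl.servo_line(a,feed=.12); st("down")
for w in np.linspace(W0,1.57,8):
    ctrl.servo_line(wp(w,14.5),feed=.06,rot=down(YAW+w+k)); st("%.2f"%w)
pic("top","latch",300,150,130,90,6)
E
python3 latch.py
```

```text
0 [[-0.12, 0.28, 0.23, 2.14, -0.09, 0.73, 0.27], [-0.05, 0.28, 0.21, 2.14, -0.09, 0.73, 0.96], [0.04, 0.31, 0.15, 2.09, -0.07, 0.74, 1.77]]
3.141592653589793 [[-0.94, 0.72, 1.36, 2.16, -0.87, 1.01, -2.13], [-0.79, 0.52, 1.14, 2.16, -0.64, 0.86, -1.64], [-0.33, 0.36, 0.59, 2.1, -0.28, 0.76, -1.16]]
-3.141592653589793 [[-0.94, 0.72, 1.36, 2.16, -0.87, 1.01, -2.13], [-0.79, 0.52, 1.14, 2.16, -0.64, 0.86, -1.64], [-0.33, 0.36, 0.59, 2.1, -0.28, 0.76, -1.16]]
k 0.00 t0.1 p [0.1694 0.6269 0.2303] F [ 0.3 -0.2  0.5] w0.999
above t3.5 p [ 0.4475 -0.0553  0.2529] F [ 1.3  1.  -0.3] w-0.003
down t4.7 p [ 0.4477 -0.0564  0.1236] F [ 0.1 -0.4 -1. ] w0.001
0.15 t5.0 p [ 0.4482 -0.0634  0.1235] F [0.2 0.2 0.9] w-0.001
0.35 t5.3 p [ 0.4461 -0.0694  0.1231] F [ 0.   0.6 -0.1] w-0.002
0.56 t5.7 p [ 0.4457 -0.076   0.123 ] F [-0.2  0.6  0. ] w0.000
0.76 t6.0 p [ 0.4467 -0.0827  0.1229] F [-0.1  0.3 -0. ] w-0.005
0.96 t6.4 p [ 0.449  -0.0891  0.1229] F [-0.3  0.8  0.1] w0.000
1.16 t6.7 p [ 0.4526 -0.0948  0.1229] F [-1.2  0.2 -0. ] w-0.002
1.37 t7.1 p [ 0.4574 -0.0996  0.123 ] F [ 0.2  0.3 -0.7] w-0.000
1.57 t7.4 p [ 0.4631 -0.1034  0.123 ] F [-0.9 -0.9 -0.3] w-0.002
```

Run:
```python
from h import *
p=status.state()["position"]
ctrl.servo_line(p+[-.015,0,0],feed=.1); ctrl.servo_line(p+[-.08,-.1,.13],feed=.25)
a=optics.read_camera("top")[150:240,300:400]; b=optics.read_camera("scene")[170:240,230:330]
r=lambda i:cv2.resize(i,None,fx=6,fy=6,interpolation=cv2.INTER_CUBIC)[:420]
cv2.imwrite("pics/l2.png",cv2.resize(np.hstack([r(a[20:]),r(b)]),(800,280)))
st()
```

```text
t8.7 p [ 0.383  -0.2019  0.2518] F [0.1 0.3 0.7] w0.003
```

View pics/l2.png

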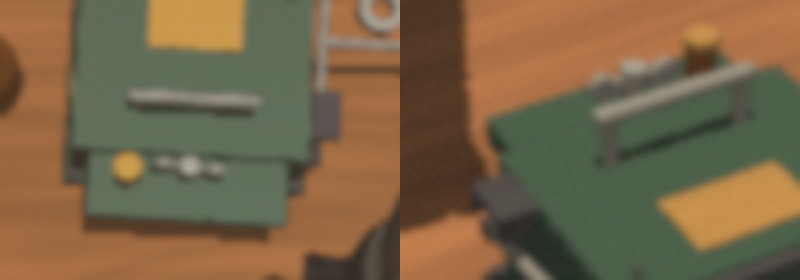

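The wings now lie along the cover edge: tips at (155,162) and (222,170), about 1.5 rad. The oiler is untouched. Next I'll grip the handle and lift along the hinge arc.

```bash
cat > lift.py <<'E'
from h import *
D=16; q=down(YAW); ths=[0,.35,.7,1.05,1.4]
print([ (lambda s:None if s is None else s.round(2).tolist())(planner.solve_ik(handle(t,D),q)) for t in ths])
effector.command_gripper(.45)
ctrl.move_pose(handle(0,D)+[0,0,.08],q); ctrl.servo_line(handle(0,D),feed=.12); st("at")
effector.command_gripper(0.); s=st("grip")
if s["width"]<.06: raise SystemExit("missed")
for t in np.linspace(0,1.4,15)[1:]:
    ctrl.servo_line(handle(t,D),feed=.06); s=st("%.2f"%t)
    if np.linalg.norm(s["wrist_force"])>50: raise SystemExit("force")
pic("scene","lift",200,80,200,200,3)
E
python3 lift.py
```

```text
[[0.04, 0.39, 0.06, 1.93, -0.03, 0.82, 0.07], [0.05, 0.37, 0.06, 1.85, -0.03, 0.92, 0.06], [0.04, 0.4, 0.06, 1.74, -0.03, 1.0, 0.06], [0.03, 0.45, 0.07, 1.62, -0.04, 1.07, 0.06], [0.02, 0.53, 0.09, 1.51, -0.05, 1.11, 0.07]]
at t11.7 p [ 0.5335 -0.0773  0.1356] F [ 1.   0.3 -0.2] w0.453
grip t12.0 p [ 0.5348 -0.0773  0.1362] F [ 2.9 -0.7  1.9] w0.100
0.10 t12.4 p [ 0.5384 -0.0774  0.1459] F [  8.3  -1.6 -10.8] w0.100
0.20 t12.7 p [ 0.5434 -0.0776  0.1565] F [ 6.2 -0.1 -9.3] w0.100
0.30 t13.1 p [ 0.5495 -0.0779  0.1669] F [  4.   -0.7 -10.8] w0.105
0.40 t13.5 p [ 0.5577 -0.0783  0.1781] F [-0.5  0.9 -6. ] w0.101
0.50 t13.8 p [ 0.5661 -0.0787  0.1875] F [-5.2  1.1 -2.7] w0.104
0.60 t14.2 p [ 0.5751 -0.0792  0.1957] F [-9.4  1.4  2. ] w0.102
0.70 t14.5 p [ 0.585  -0.0796  0.2032] F [-11.4   1.1   5.6] w0.100
0.80 t14.9 p [ 0.5968 -0.0802  0.2106] F [-13.2   1.8  12.6] w0.105
0.90 t15.2 p [ 0.6095 -0.0808  0.2165] F [-12.    1.9  14.4] w0.100
1.00 t15.6 p [ 0.6229 -0.0814  0.22  ] F [-7.8  1.7 10.8] w0.104
1.10 t16.0 p [ 0.6358 -0.082   0.2218] F [-4.2  0.7  6.7] w0.102
1.20 t16.3 p [ 0.6488 -0.0825  0.2234] F [-3.4  1.7  7.6] w0.100
1.30 t16.7 p [ 0.6615 -0.0832  0.2225] F [-2.4  1.4  5.1] w0.100
1.40 t17.0 p [ 0.6745 -0.0838  0.2215] F [0.8 2.5 4.8] w0.104
```

View pics/lift.png

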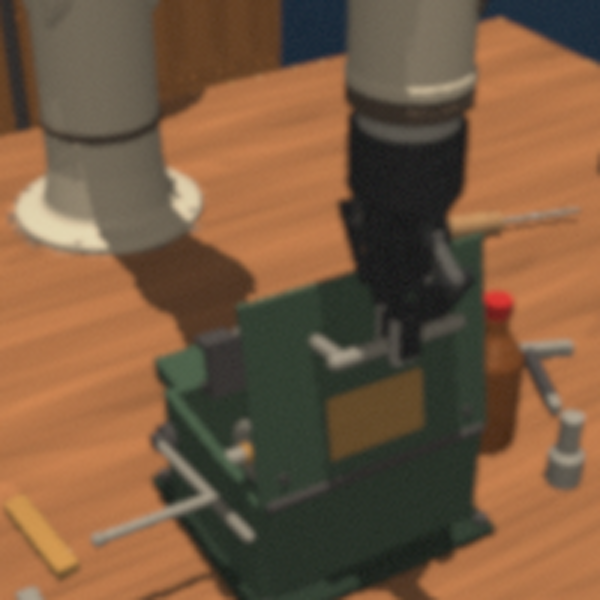

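The cover is up at about 1.4 with the handle held at crop (400,345), and forces are small. Next: release, then swing the prop rod.

```bash
cat > prop.py <<'E'
from h import *
D=16; q=down(YAW)
effector.command_gripper(.27); p=status.state()["position"]; np.save("rel.npy",p); st("released")
ctrl.servo_line([p[0],p[1],.34],feed=.2)
a=propg(PR0,d=D)
print([(lambda s:None if s is None else s.round(2).tolist())(planner.solve_ik(propg(t,d=D),q)) for t in (PR0,.6,1.03)])
effector.command_gripper(.45)
ctrl.move_pose(np.r_[a[:2],.30],q); ctrl.servo_line(a,feed=.15); st("at")
effector.command_gripper(0.); s=st("grip")
pic("scene","prop1",200,80,200,200,3)
if s["width"]<.04: raise SystemExit("missed")
for t in np.linspace(PR0,1.04,10)[1:]:
    ctrl.servo_line(propg(t,d=D),feed=.06); s=st("%.2f"%t)
    if np.linalg.norm(s["wrist_force"])>45: raise SystemExit("force")
pic("scene","prop2",200,80,200,200,3)
E
python3 prop.py
```

```text
released t17.4 p [ 0.672  -0.0847  0.2183] F [ 1.4 -0.   1.1] w0.269
[[0.33, 0.65, 0.07, 1.68, -0.06, 0.81, 0.38], [0.34, 0.57, 0.08, 1.7, -0.06, 0.87, 0.39], [0.34, 0.49, 0.09, 1.76, -0.05, 0.89, 0.4]]
at t21.0 p [ 0.5909 -0.2687  0.0685] F [-0.8  0.2  0.2] w0.450
grip t21.4 p [ 0.5927 -0.2688  0.0687] F [ 4.8 -0.6 -0.5] w0.065
0.23 t21.8 p [ 0.5907 -0.2686  0.0785] F [ 6.3 -2.   0.2] w0.064
0.34 t22.1 p [ 0.5877 -0.2685  0.0884] F [ 5.7 -0.3  5.2] w0.064
0.44 t22.4 p [ 0.5839 -0.2683  0.0975] F [ 6.4 -0.9  3. ] w0.066
0.54 t22.7 p [ 0.5792 -0.2681  0.1062] F [ 6.4 -0.8  1.7] w0.061
0.64 t23.0 p [ 0.5736 -0.2679  0.115 ] F [ 5.6 -0.8  6.8] w0.066
0.74 t23.3 p [ 0.5673 -0.2676  0.1227] F [ 6.6 -0.9  5.6] w0.068
0.84 t23.6 p [ 0.5602 -0.2673  0.1303] F [ 6.  -0.8  8. ] w0.066
0.94 t24.0 p [ 0.5524 -0.2669  0.1366] F [ 5.5 -0.3  7.7] w0.068
1.04 t24.3 p [ 0.5452 -0.2666  0.1419] F [ 8.4 -1.4  5.4] w0.067
```

View pics/prop2.png

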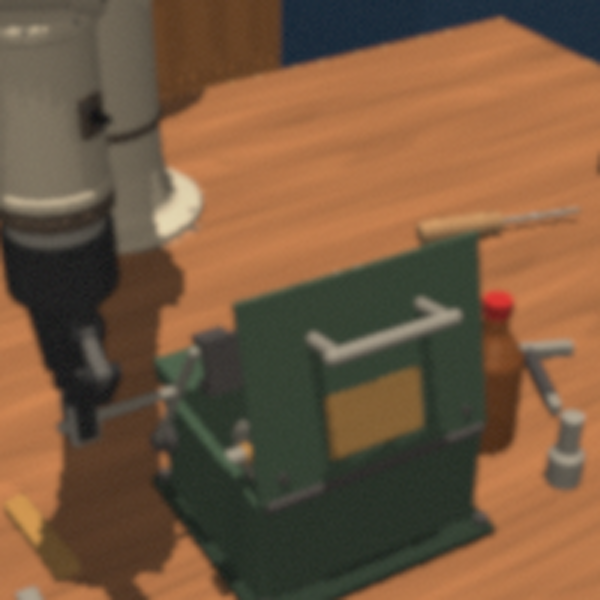

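The rod is raised and the cover stays up. I'll push a little further to confirm the stop, then release, re-grip the handle and lower.

```bash
cat > lower.py <<'E'
from h import *
D=16; q=down(YAW)
for t in (1.08,1.12):
    hit=ctrl.servo_line(propg(t,d=D),feed=.05,until_force=15); s=st("prop %.2f %s"%(t,hit))
    if hit: break
ctrl.servo_line(propg(1.04,d=D),feed=.05); st("relax")
effector.command_gripper(.3); p=status.state()["position"]
ctrl.servo_line([p[0],p[1],.33],feed=.2)
pic("scene","prop3",200,80,200,200,3)
a=handle(1.4,D)
ctrl.move_pose(np.r_[a[:2],.34],q); effector.command_gripper(.3)
ctrl.servo_line(np.r_[a[:2],.26],feed=.15); hit=ctrl.servo_line(a,feed=.05,until_force=10); st("at %s"%hit)
if hit: raise SystemExit("contact")
effector.command_gripper(0.); s=st("grip")
if s["width"]<.06: raise SystemExit("missed")
for t in np.arange(1.35,1.09,-.05):
    ctrl.servo_line(handle(t,D),feed=.05); s=st("%.2f"%t)
    if np.linalg.norm(s["wrist_force"])>45: raise SystemExit("force")
pic("scene","low",200,80,200,200,3)
E
python3 lower.py
```

```text
prop 1.08 False t24.6 p [ 0.5449 -0.2664  0.1425] F [ 20.6  -5.1 -13.6] w0.058
prop 1.12 False t24.8 p [ 0.5446 -0.2662  0.1429] F [ 33.9  -8.5 -30.4] w0.062
relax t25.1 p [ 0.5453 -0.2666  0.1419] F [ 8.2 -1.5  5. ] w0.063
at False t29.4 p [ 0.6712 -0.0843  0.2175] F [-0.3  0.8  0.3] w0.297
grip t29.7 p [ 0.6708 -0.0843  0.2175] F [-3.   0.6  3.1] w0.104
1.35 t30.0 p [ 0.6649 -0.084   0.2183] F [-0.8 -0.6 -0.9] w0.107
1.30 t30.3 p [ 0.6587 -0.0838  0.2188] F [ 2.  -0.3 -2. ] w0.104
1.25 t30.6 p [ 0.6522 -0.0835  0.2193] F [-0.3 -0.4  1.4] w0.108
1.20 t30.8 p [ 0.6463 -0.0832  0.2192] F [ 1.  -1.6  1.1] w0.106
1.15 t31.1 p [ 0.6395 -0.0829  0.2191] F [-0.6 -1.   5.4] w0.102
1.10 t31.4 p [ 0.6326 -0.0825  0.2176] F [-2.3 -0.4  5.1] w0.106
```

View pics/low.png

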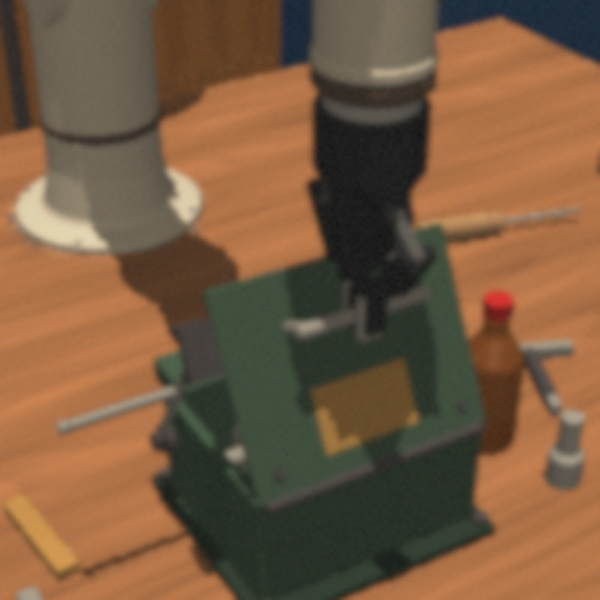

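The rod reached its stop, since the force rose sharply there, and the cover is coming down towards its tip. I'll continue in small steps until the rod takes the load.

```bash
cat > low2.py <<'E'
from h import *
D=16
for t in np.arange(1.08,.95,-.02):
    ctrl.servo_line(handle(t,D),feed=.03); s=st("%.2f"%t)
    if s["wrist_force"][2]>22 or np.linalg.norm(s["wrist_force"])>30: break
pic("scene","low2",220,120,140,110,5)
E
python3 low2.py
```

```text
1.08 t31.7 p [ 0.6307 -0.0824  0.2173] F [-1.9 -1.3  4.5] w0.099
1.06 t31.9 p [ 0.6288 -0.0824  0.2169] F [ 0.1 -1.2  4.2] w0.100
1.04 t32.2 p [ 0.6265 -0.0822  0.2164] F [ 0.9 -2.2  2.5] w0.097
1.02 t32.4 p [ 0.624  -0.0821  0.2159] F [ 1.3 -2.4  1.5] w0.102
1.00 t32.7 p [ 0.6233 -0.0821  0.2157] F [ 6.6 -3.7 -0.8] w0.102
0.98 t32.9 p [ 0.6229 -0.082   0.2161] F [11.5 -4.3 -1. ] w0.104
0.96 t33.2 p [ 0.6227 -0.082   0.216 ] F [16.2 -3.1 -1.9] w0.101
```

View pics/low2.png

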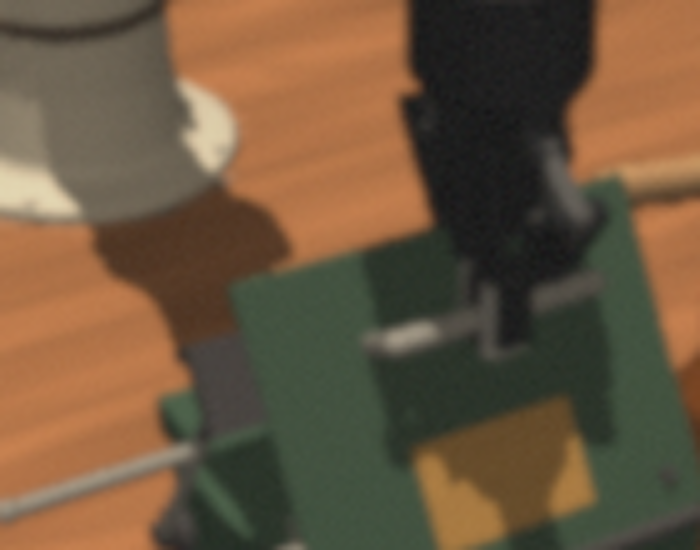

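The cover stalls at about 1.0, as expected with the rod carrying it. I'll relax, release and withdraw.

Run:
```python
from h import *
p=status.state()["position"]
ctrl.servo_line(handle(1.0,16),feed=.05); st("relax")
effector.command_gripper(.25); p=status.state()["position"]; st("rel")
ctrl.servo_line([p[0],p[1],p[2]+.012],feed=.05); st("up")
ctrl.servo_line([p[0],p[1],.36],feed=.15)
ctrl.move_pose([.42,.25,.36],down(YAW)); st("away")
a=optics.read_camera("top")[150:240,300:430]; b=optics.read_camera("scene")[150:270,220:350]
r=lambda i:cv2.resize(i,(650,i.shape[0]*5),interpolation=cv2.INTER_CUBIC)
cv2.imwrite("pics/end.png",cv2.resize(np.hstack([r(a),r(b)[:450]]),(800,277)))
cv2.imwrite("pics/end2.png",r(b))
```

```text
relax t33.5 p [ 0.6232 -0.082   0.2161] F [ 6.2 -2.8  1.4] w0.098
rel t33.8 p [ 0.6201 -0.0807  0.2144] F [-0.7  0.4 -0.1] w0.247
up t34.1 p [ 0.6205 -0.0807  0.2272] F [-0.  -0.3  0.1] w0.248
away t36.6 p [0.421  0.2489 0.3599] F [ 0.1  0.2 -0.5] w0.251
```

View pics/end.png

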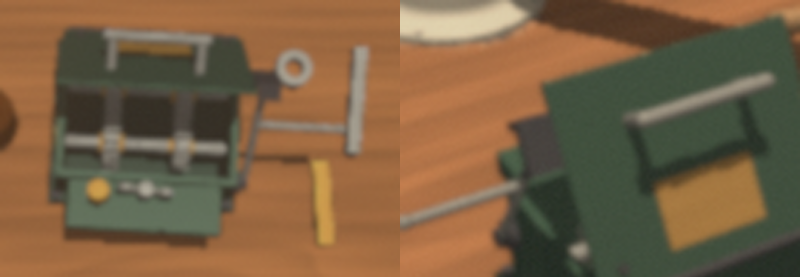

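View pics/end2.png

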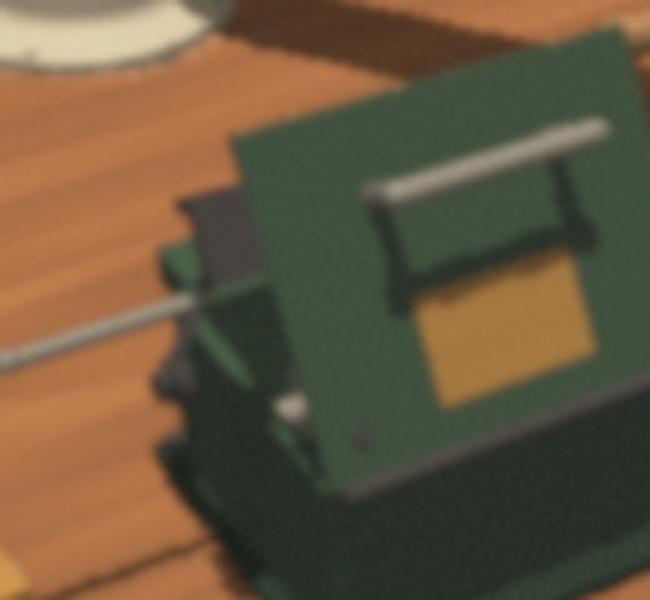

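The cover stands by itself, resting on the rod. The top view shows the rod running from (245,185) up to the pocket at (265,85), the latch along the edge and the bystanders in place. A numeric check of the angles before handing in:

Run:
```python
from h import *; from fit import proj
from scipy.optimize import least_squares
hb=lambda t,y:g(80-118*np.cos(t)+41*np.sin(t),y,110+118*np.sin(t)+41*np.cos(t))
pe=lambda a:g(-70+100*np.cos(a),-202,70+100*np.sin(a))
O=[("scene",50,(340.6,175.4)),("scene",-50,(295,188.4)),("top",50,(334.1,161.4)),("top",-50,(368.6,162.7))]
s=least_squares(lambda t:np.concatenate([proj(n,hb(t[0],y))-o for n,y,o in O]),[1.]); print("cover",s.x,s.fun.round(1))
s2=least_squares(lambda t:proj("top",pe(t[0]))-(412.8,191.6),[1.]); print("prop",s2.x,s2.fun.round(1))
sk=lambda t:np.array([80-120*np.cos(t),110+120*np.sin(t)])
tip=np.array([-70+165*np.cos(1.03),70+165*np.sin(1.03)])
for t in (.95,1.,s.x[0],1.05): print(round(t,3),"tip-socket mm",np.linalg.norm(sk(t)-tip).round(1))
job.close_job()
```

```text
cover [0.99425751] [-2.9  0.1  2.6 -0.4  1.  -0.6 -1.2 -0. ]
prop [1.03874673] [-2.   0.2]
0.95 tip-socket mm 6.1
1.0 tip-socket mm 0.5
0.994 tip-socket mm 0.9
1.05 tip-socket mm 6.0
the job is handed in; nothing more can be done
```

The gearbox is open, with the cover resting on the prop rod, and I handed the job in after about 37 s of the 67 s allowed. No verdict came back, so this rests on my own checks.

- **Latch:** I turned it with the shut fingertips to about 1.5 rad, read from a picture. It still lay along the cover's edge at the end, and the oiler looked untouched.
- **Cover lift:** I gripped the handle and lifted the cover to about 1.4 rad, going by the commanded path. It stayed up when released.
- **Prop rod:** I swung it to its stop, where the force rose sharply to about 45 N at the wrist while the arm stalled. The last pictures put it at about 1.04 rad.
- **Cover lowered:** It stopped moving at about 1.0 rad as the rod took it, and I released it and moved the arm clear. The pictures put it at 0.994 rad.
- **Tip in socket:** This is about 1 mm off, calculated from the given geometry with the rod at its stop; I did not measure it directly.
- **Bystanders:** Those in the last pictures were where they had been. I did not recheck the drill chuck or most of the area left of the gearbox at the end.

The image fits left errors of up to about 3 pixels, on the handle ends. No check failed. The one oddity was the rod's stop check: I had set a 15 N force limit on the push, but it did not trip in either of the two small steps.

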